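# Clamp a weld coupon in the specimen vise

## Task

Take the steel weld coupon from the blue tray and stand it upright in the open specimen vise, flat on the vise floor with its long side along the jaws. Turn the black knob clockwise until it suddenly turns stiff because the jaws have closed on the coupon, then give it one eighth of a turn (45 degrees) more without overtightening, and let go. Leave the other things where they are.

Things in the scene. Friction and masses are not known exactly. Their poses are not given: they have to be found in the camera images.
- coupon: Steel block, 24 mm (its x) by 44 mm (its y) by 46 mm tall (its z), about 0.36 kg, with a copper-coloured weld band across the middle of its length. It stands upright in the blue tray at the start; origin at the centre of its underside. Its two ends (44 mm apart, facing +-y) are to be gripped; the 24 mm thickness goes between the jaws.
- tray: Blue tray, 150 mm (x) by 190 mm (y), floor 4 mm thick, rim 9 mm high; origin at the centre of its underside. It does not move.
- vise: Grey and blue vise, bolted down; origin at the underside. Base plate 235 x 90 mm, its top (vise floor) at z 22 mm. Along its x from the -x end: blue gear head (x -125 to -45, y +-31, top 68 mm) with the knob on it, moving jaw, gap, fixed shoe, blue end block (x 58 to 90, y +-25 mm). Jaw and shoe tops at 56 mm; only 32 and 34 mm wide in y, so the coupon's ends stick out and fingers fit there.
- slot (a point): Point on the vise floor between the jaws for the centre of the coupon's underside; x: closing direction, y: along the jaws. At the start the gap is 30 to 40 mm, at least 15 mm to either side of this point. The fixed shoe stands up to 9 mm towards the jaw, different each time and not reported, so the knob angle where the jaws close on the coupon is known only by feel.
- jaw: Steel moving jaw, 26 (x) x 32 (y) x 34 mm, origin at the bottom of its clamping face, axes as the vise's. Moves +x 5 mm per rad of knob until it holds the coupon against the shoe; further turning compresses a spring pack: clamping force then about 26 N, rising 22 N per further rad (43 N at 45 degrees).
- knob_grip (a point): On the knob's vertical axis, 98 mm above the table, 111 mm from slot towards the vise's -x: where to put the TCP. Black bar 44 long, 14 wide, 76 to 112 mm above the table, on a 44 mm disc; it lies along this point's x, white mark at its -x end. Grip across it (fingers along this y) from above; fingertips no lower than 78 mm. The point turns with the knob.
- knob (a joint): Knob angle, rad, grows clockwise from above (closing), 0 to 4.5; 0 to 0.2 at the start, its bar then nearly along the vise's x. Turns with about 0.05 N m until the jaws close on the coupon (never before 1.4 rad), where this jumps to about 0.18 N m, then rises 0.11 N m per rad. It stays where left. Takes two or three grasps.
- puck_black: Black resin puck, 32 mm across, 20 mm high, in the tray; leave it alone.
- puck_green: Green resin puck, 32 mm across, 20 mm high, in the tray; leave it alone.
- mouse: Grey computer mouse, 100 by 56 by 30 mm, on the table; leave it alone.
- etchant: Closed amber bottle, 60 mm across, 130 mm high, beyond the vise and tray; leave it alone.
- paste_jar: Closed jar, 56 mm across, 55 mm high, beyond the vise and tray; leave it alone.
- driver: Yellow screwdriver, 160 mm long, lying on the table; leave it alone.
- slide_box: Green box, 90 by 120 by 35 mm, beyond the vise; leave it alone.
Not all that is in view belongs to the job. Of the things that look like the coupon, take the one that is farthest from the robot's base at the start.

How it is judged (in metres and radians):
On the way, in this order (a step that is already met when the one before it is completed fails the run):
1. the coupon stands in the vise, flat on its floor between the jaws, released by the fingers (x of coupon in the frame of slot between -0.016 and 0.016 m and y of coupon in the frame of slot between -0.01 and 0.01 m and z of coupon in the frame of slot between -0.003 and 0.003 m and angle between coupon's own z axis and vertical below 0.06 rad and angle between the y axis of coupon and the y axis of slot, either way round below 0.2 rad and contact force between the fingers and coupon below 0.1 N), for 0.2 s.
2. the jaw clamps the seated coupon with more than 38.5 N (about 32 degrees or more past the first bite) (x of coupon in the frame of slot between -0.016 and 0.016 m and y of coupon in the frame of slot between -0.01 and 0.01 m and z of coupon in the frame of slot between -0.003 and 0.003 m and angle between coupon's own z axis and vertical below 0.06 rad and angle between the y axis of coupon and the y axis of slot, either way round below 0.08 rad and contact force between coupon and jaw above 38.5 N), for 0.1 s.
At the end, for the whole second after the job is handed in: The coupon stands flat on the vise floor (within 3 mm) between the jaws, within 16 mm across and 10 mm along of the slot point, upright within 0.06 rad, long side along the jaws within 0.08 rad, at rest and clamped with over 3 N, the robot clear (x of coupon in the frame of slot between -0.016 and 0.016 m and y of coupon in the frame of slot between -0.01 and 0.01 m and z of coupon in the frame of slot between -0.003 and 0.003 m and angle between coupon's own z axis and vertical below 0.06 rad and angle between the y axis of coupon and the y axis of slot, either way round below 0.08 rad and contact force between coupon and jaw above 3 N and contact force between the fingers and coupon below 0.1 N and linear speed of coupon below 0.02 m/s); the robot touches nothing.
It fails at once if overtightened: the jaw presses the coupon with more than 48 N (about 57 degrees past the first bite) (contact force between coupon and jaw above 48 N).
It fails at once if another thing is moved by more than 20 mm (distance of any of puck_black, puck_green, mouse, etchant, paste_jar, driver, slide_box from where it was at the start of the episode above 0.02 m).
It also fails if it takes over 72 s, if anything falls off the work surface, if the arm or the gripper's body presses on something with over 40 N, if the wrist force passes 120 N, or if a joint passes its speed limit or range.

## Robot

A 6-joint arm with a two-finger parallel gripper is mounted at the origin on the work surface. World frame = base frame: x ahead of the robot, y to its left, z up, the work surface at z = 0. Lengths are in mm, angles in degrees, forces in N, time in s.
With the tool pointing down it reaches from about 300 to 850 mm from the base axis. Payload 4.2 kg.
Tool frame: the origin (TCP) lies between the finger pads, 19 mm behind the fingertips; this is the grasp point; z points along the fingers, y is the line along which they close (so a half turn about z gives the same grasp; the last joint's range is limited). The gripper opens to 91 mm and grips with 3 to 60 N. Pads are 32 mm wide; open, the fingers measure 118 mm over their backs; the gripper's body (76 mm by 178 mm) begins 60 mm behind the grasp point.
Start: joints at [70.989, 18.312, 89.639, -0, 72.044, -1.146], TCP at [176.396, 547.289, 232.776] pointing down, gripper open.
Joint ranges: [-177.97, 177.97], [-48.28, 115.42], [12.27, 149.76], [-77.06, 257.06], [2.81, 150.46], [-146.56, 146.56]. Speed limits (degrees/s): [147.25, 147.25, 180, 180, 180, 180].

## Interface

Orientations are given as [roll, pitch, yaw] about the fixed x, y, z axes, in that order (R = Rz(yaw) Ry(pitch) Rx(roll)).
In Python, from workcell import env gives the robot as it stands.
- The arm moves only by the shell command python3 -m jog 'ROWS' [FORCE]. ROWS is a JSON object of lists of equal length, an entry for each row: "jaw": the finger opening in mm, from 0 to 91.2; "slide": the shift along the tool's x, y, z in units of 30 mm (1.0 is 30 mm), a list of three; "spin": the turn about the tool's z in units of 8 degrees (1.0 is 8 degrees). In form: {"jaw": [jaw, ...], "slide": [[dx, dy, dz], ...], "spin": [spin, ...]}. A call has 1 to 10 rows; each row shifts and turns the commanded pose from where the row before left it, along the tool's axes as they then stand; what a row does not reach is not made up. A row lasts 1/10 s, in which the tool goes at most 50 mm and 8.59 degrees, less where a joint would pass 70% of its speed; a pose out of reach is approached as far as the arm can. A call is refused whole if a number of a shift passes 1 or a number of a turn 1, either way. A call with a gripper value outside its range is refused whole. The fingers move at their own pace and stop on an object; FORCE is the grip in N (left out, the last holds). Time passes only in rows, so rows that do not move let the fingers close. It gives the time, the measured TCP pose, the force, the opening and the grip force at its end, in the units of the state.
- env.state(): the state, without advancing time (a new reading comes with each control period).
- env.grab_frame(name): name is "side" or "top" or "wrist"; returns the picture (400x640x3 uint8, red, green, blue); there is no depth.
- env.camera_model(name): a dict with "fx", "fy", "cx", "cy" (pixels), "camera_from_world" (4x4, takes a point from world to camera coordinates). Camera axes: x right, y up, looking along -z (the intrinsics and any distortion apply to the point x, -y, -z); pixel columns grow to the right and rows downward; lengths in mm; the calibration is good to about 2 mm. A picture is of the moment at which its call begins: read the wrist's pose just before it. camera_model takes no time and is no camera call; for the wrist camera it gives the pose at the moment of the call.
- env.job_done(): hands the job in; it is judged then, once.
The state is a dict: "time_s": time; "qpos": joint angles; "qvel": joint speeds; "effort": joint torques, N m; "ee_pos": TCP position; "ee_rot": TCP orientation; "force": force on the tool from outside, world axes, zero at the start; "torque": the same for the moment, N m; "gripper_width": finger opening in mm; "gripper_force": force on a finger pad.
Only numpy, scipy, OpenCV 4.12 (cv2) and the standard library are available. Lean on these libraries where they do the work, as an engineer would, in place of code of your own. Each camera call takes 0.05 s, during which the arm holds its last target. There are 200 camera calls.

## Working session

There is one attempt and no reset: what is moved stays moved. The work goes in short steps, Python scripts to look and compute and a shell command to move; the robot and the scene stay as the last step left them, time stands still between calls to the robot, and variables do not carry over. Pictures are saved under pics/ and viewed, at most 11 in all, crops included, and the job is handed in when it is done.

```bash
mkdir -p pics; ls; python3 - <<'E'
from workcell import env
import cv2
s=env.state();print(s['ee_pos'],s['ee_rot'],s['time_s'],s['force'],s['torque'])
for n in("side","top","wrist"):
    m=env.camera_model(n);print(n,m)
    cv2.imwrite(f"pics/{n}0.png",env.grab_frame(n)[:,:,::-1])
E
```

```text
pics
[176.24199704 546.83136746 231.92203662] [-1.79897637e+02 -2.42914427e-03  1.62134134e+02] 0.0 [ 0.26156761 -0.46809926  1.05842573] [-0.0064406  -0.00292694 -0.01829485]
side {'fx': 499.8556916845747, 'fy': 499.8556916845747, 'cx': 320.8660253330705, 'cy': 205.29755489364263, 'camera_from_world': array([[-9.36937390e-01, -3.48971869e-01,  1.91562683e-02,
         5.13597955e+02],
       [ 1.85793763e-01, -4.50905416e-01,  8.73020609e-01,
        -2.09294055e+02],
       [-2.96021968e-01,  8.21524765e-01,  4.87306940e-01,
        -1.37581291e+03],
       [ 0.00000000e+00,  0.00000000e+00,  0.00000000e+00,
         1.00000000e+00]])}
top {'fx': 399.369660712218, 'fy': 399.369660712218, 'cx': 320.01593683645575, 'cy': 186.66625989749514, 'camera_from_world': array([[ 1.27458768e-01, -9.91836849e-01, -3.73192425e-03,
        -1.11427919e+02],
       [ 9.70601265e-01,  1.23953516e-01,  2.06321862e-01,
        -5.35508323e+02],
       [-2.04175041e-01, -2.99197409e-02,  9.78477063e-01,
        -1.14749060e+03],
       [ 0.00000000e+00,  0.00000000e+00,  0.00000000e+00,
         1.00000000e+00]])}
wrist {'fx': 277.0215539741191, 'fy': 277.0215539741191, 'cx': 320.39843167075526, 'cy': 201.6920425562135, 'camera_from_world': array([[ 3.06437988e-01,  9.51887223e-01, -2.54436495e-03,
        -5.74537987e+02],
       [-9.23032882e-01,  2.96493707e-01, -2.45156645e-01,
         2.72075892e+01],
       [-2.32607090e-01,  7.74738415e-02,  9.69480142e-01,
        -3.89484775e+02],
       [ 0.00000000e+00,  0.00000000e+00,  0.00000000e+00,
         1.00000000e+00]])}
```

View pics/top0.png

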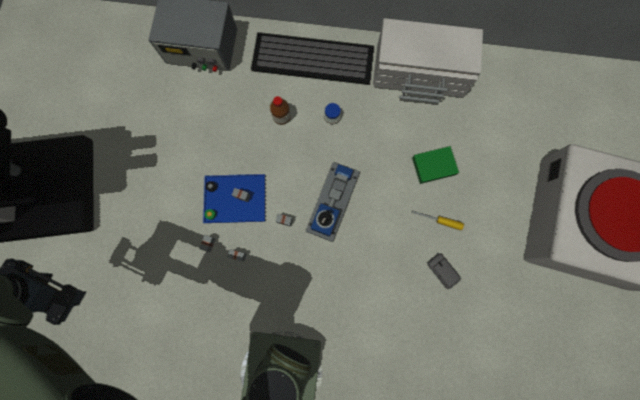

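View pics/side0.png

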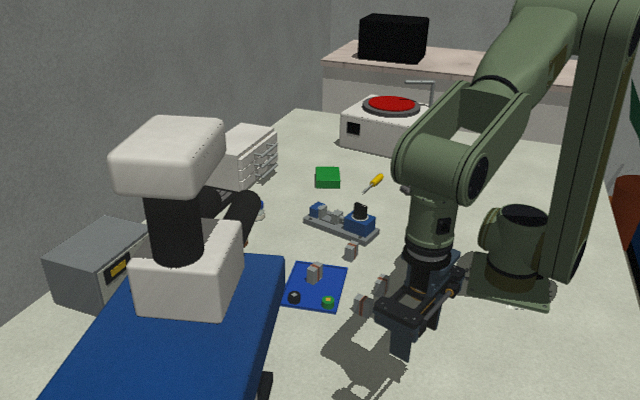

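The top view shows four coupon-like blocks: A in the tray at (242,194), B at (285,219), C at (209,240) and D at (239,253). The vise runs from (343,170) to (322,220), with the knob at (325,217). A fits because it is in the blue tray and looks farthest from the base. I'll check this numerically and in a crop.

```bash
cat > h.py <<'E'
from workcell import env
import numpy as np, cv2
def proj(m,P):
    T=m['camera_from_world'];c=T[:3,:3]@np.asarray(P,float)+T[:3,3]
    return np.array([m['cx']+m['fx']*c[0]/-c[2], m['cy']-m['fy']*c[1]/-c[2]])
def ray(m,uv,z):
    T=m['camera_from_world'];R=T[:3,:3];o=-R.T@T[:3,3]
    d=R.T@np.array([(uv[0]-m['cx'])/m['fx'],-(uv[1]-m['cy'])/m['fy'],-1])
    return o+d*(z-o[2])/d[2]
def tool(P):   # offset of world point P from TCP, in tool axes (mm)
    from scipy.spatial.transform import Rotation as R
    s=env.state();return R.from_euler('xyz',s['ee_rot'],degrees=True).as_matrix().T@(np.asarray(P)-s['ee_pos'])
E
python3 - <<'E'
from h import *
m=env.camera_model("top")
for n,uv,z in [("A",(242,194),40),("B",(285,219),40),("C",(209,240),40),("D",(239,253),40),("knob",(325,217),105),("visefar",(343,170),60),("bottle",(280,108),100),("jar",(333,112),55)]:
    p=ray(m,uv,z);print(n,p.round(0),np.hypot(*p[:2]).round(0))
im=cv2.imread("pics/top0.png")[140:270,180:380]
cv2.imwrite("pics/c1.png",cv2.resize(im,None,fx=4,fy=4,interpolation=cv2.INTER_CUBIC))
E
```

```text
A [496. 191.  40.] 531.0
B [437.  50.  40.] 440.0
C [346. 265.  40.] 436.0
D [320. 170.  40.] 362.0
knob [449. -69. 105.] 455.0
visefar [ 604. -105.   60.] 613.0
bottle [762. 107. 100.] 770.0
jar [788. -52.  55.] 790.0
```

View pics/c1.png

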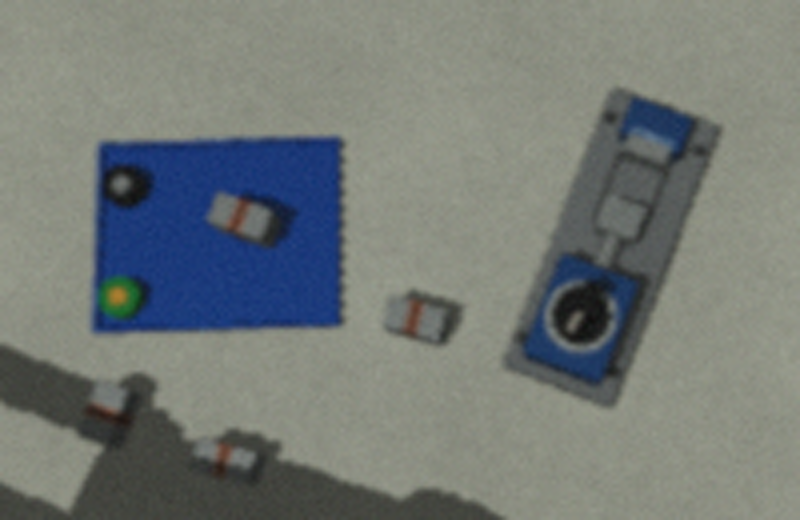

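Confirmed: A, in the tray at crop (240,217) with its weld band across the middle, is the farthest at 531 mm (the others are at 440, 436 and 362 mm). Next I'll move above it and measure with the wrist camera.

```bash
python3 -m jog '{"jaw":[91,91,91,91,91,91,91,91,91,91],"slide":[[-1,-0.6,0],[-1,-0.6,0],[-1,-0.6,0],[-1,-0.6,0],[-1,-0.6,0],[-1,-0.6,0],[-1,-0.6,0],[-1,-0.6,0],[-1,-0.6,0],[-1,-0.6,0]],"spin":[0,0,0,0,0,0,0,0,0,0]}'; python3 -m jog '{"jaw":[91,91,91,91,91],"slide":[[-1,-0.6,0],[-1,-0.6,0],[-1,-0.6,0],[-0.8,-0.6,0],[0,0,0]],"spin":[0,0,0,0,0]}'
python3 - <<'E'
from h import *
m=env.camera_model("wrist");np.save("w1.npy",m,allow_pickle=True)
im=env.grab_frame("wrist")[:,:,::-1];s=env.state()
cv2.imwrite("pics/w1.png",im);t=env.grab_frame("top")[:,:,::-1];cv2.imwrite("pics/top1.png",t)
print(s['ee_pos'],s['ee_rot'],s['time_s'])
E
```

```text
time_s: 1.15
ee_pos: [407.4, 282.7, 232.6]
ee_rot: [-180.0, -0.0, 162.1]
force: [-0.6, 1.5, 0.1]
gripper_width: 91.2
gripper_force: 0.0
time_s: 1.65
ee_pos: [494.8, 177.9, 232.3]
ee_rot: [-179.9, 0.0, 161.9]
force: [-0.3, 0.4, 0.8]
gripper_width: 90.9
gripper_force: 0.0
[493.62800299 179.25627904 232.30142237] [-1.79980989e+02 -4.73496208e-02  1.61964795e+02] 1.7
```

View pics/w1.png

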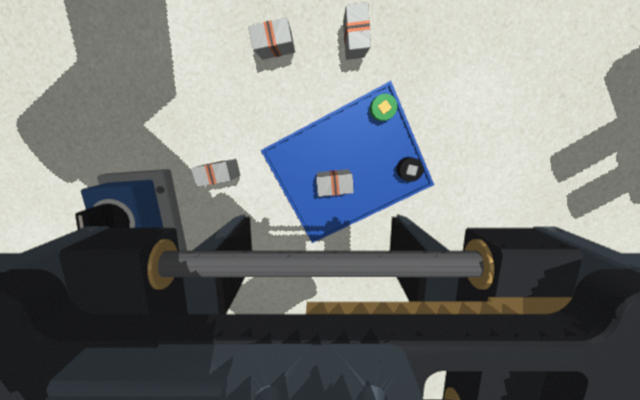

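The wrist view shows the coupon in the tray at about (334,183) and lined up with the tool axis, the knob at the left near (105,215), and the fingers at the bottom. I'll take a second wrist view with the vise in frame, then crop both.

```bash
python3 -m jog '{"jaw":[91,91,91,91,91,91,91,91,91,91],"slide":[[-0.7,-1,0],[-0.7,-1,0],[-0.7,-1,0],[-0.7,-1,0],[-0.7,-1,0],[-0.7,-1,0],[-0.7,-1,0],[-0.7,-1,0],[0,0,0],[0,0,0]],"spin":[0,0,0,0,0,0,0,0,0,0]}'
python3 - <<'E'
from h import *
m=env.camera_model("wrist");np.save("w2.npy",m,allow_pickle=True)
im=env.grab_frame("wrist")[:,:,::-1].copy();s=env.state()
cv2.imwrite("pics/w2.png",im)
print(s['ee_pos'],s['ee_rot'],s['time_s'])
u=[proj(m,p) for p in((449,-69,90),(604,-105,50))];print(u)
a=cv2.resize(cv2.imread("pics/w1.png")[150:220,290:380],None,fx=6,fy=6,interpolation=cv2.INTER_CUBIC)
cv2.imwrite("pics/w1c.png",a)
E
```

```text
time_s: 2.75
ee_pos: [579.1, -98.7, 232.4]
ee_rot: [180.0, -0.1, 162.1]
force: [-0.1, -0.4, -0.1]
gripper_width: 90.9
gripper_force: 0.0
[578.97188742 -98.11233521 232.52435677] [ 1.79955908e+02 -6.60148348e-02  1.62186755e+02] 2.8
[array([307.84618201,  64.17039879]), array([321.26751381, 210.15235479])]
```

View pics/w2.png

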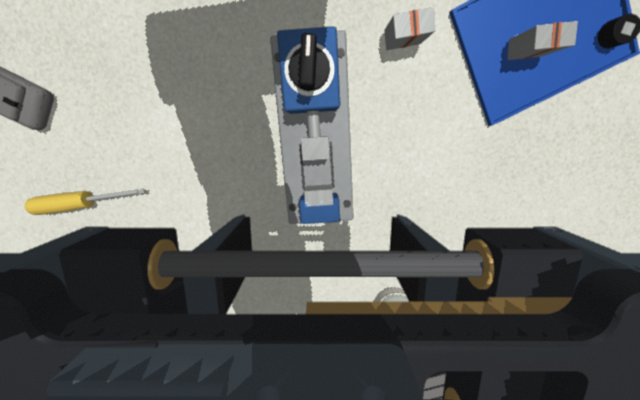

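View pics/w1c.png

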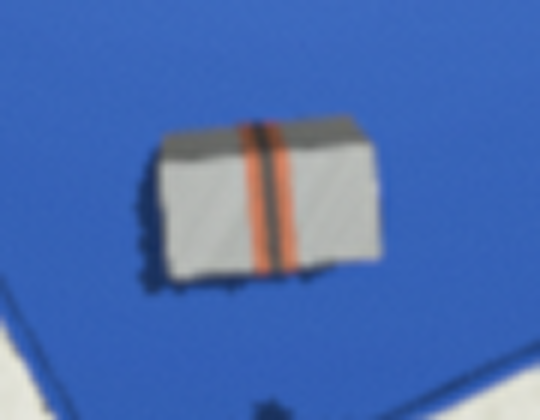

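In the crop, the coupon's top-face corners are at about (162,160), (376,142), (382,260) and (170,280). In the wrist view the vise is upright, with the knob at (309,68), jaw at (316,150), gap at (318,175) and end block at (320,208). I'll enlarge the vise.

```bash
python3 - <<'E'
from h import *
m=np.load("w1.npy",allow_pickle=True).item()
c=[ray(m,((x+.5)/6-.5+290,(y+.5)/6-.5+150),50) for x,y in((162,160),(376,142),(382,260),(170,280))]
c=np.array(c)
print(c.round(1),c.mean(0).round(1));e=[np.linalg.norm(c[i]-c[(i+1)%4]).round(1) for i in range(4)];print(e)
d=c[0]+c[3]-c[1]-c[2];print("long axis deg",np.degrees(np.arctan2(d[1],d[0])))
im=cv2.imread("pics/w2.png")[25:225,240:400]
cv2.imwrite("pics/w2c.png",cv2.resize(im,None,fx=3,fy=3,interpolation=cv2.INTER_CUBIC))
E
```

```text
[[477.5 178.9  50. ]
 [487.4 221.   50. ]
 [511.1 215.3  50. ]
 [501.6 172.6  50. ]] [494.4 196.9  50. ]
[np.float64(43.3), np.float64(24.4), np.float64(43.7), np.float64(24.9)]
long axis deg -102.85414261723867
```

View pics/w2c.png

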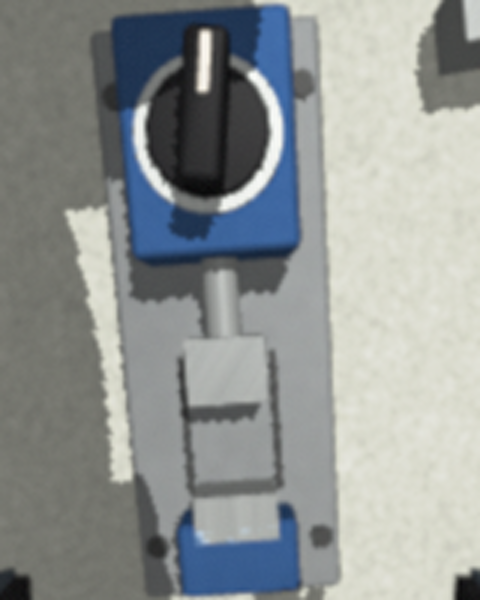

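The crop shows the head top's corners at about (112,18), (288,8), (299,243) and (135,252). The jaw top spans (183,340) to (268,403), the shoe's front edge is at y≈494, and the knob bar runs along the vise x with its white mark at the far end.

```bash
python3 - <<'E'
from h import *
m=np.load("w2.npy",allow_pickle=True).item()
P=lambda L,z:np.array([ray(m,((x+.5)/3-.5+240,(y+.5)/3-.5+25),z)[:2] for x,y in L])
h=P([(112,18),(288,8),(299,243),(135,252)],68)
b=P([(93,32),(318,15),(340,580),(148,597)],22)
j=P([(183,340),(267,336),(268,401),(190,407)],56)
sh=P([(193,495),(277,492)],56);k=P([(207,27),(206,162)],112);r=P([(209,133)],69)
for n,q in(("head",h),("base",b),("jaw",j)):
    e=[np.linalg.norm(q[i]-q[(i+1)%4]).round(1) for i in range(4)]
    d=q[2]+q[3]-q[0]-q[1];print(n,q.mean(0).round(1),e,"x-axis deg",np.degrees(np.arctan2(d[1],d[0])).round(2))
print("shoe",sh.mean(0).round(1),np.linalg.norm(sh[0]-sh[1]).round(1));print("knob",k.mean(0).round(1),np.linalg.norm(k[0]-k[1]).round(1),"deg",np.degrees(np.arctan2(*(k[1]-k[0])[::-1])).round(1),"ring",r.round(1))
jf=(j[2]+j[3])/2
d=(h.mean(0)*0+ sh.mean(0)-(h[0]+h[1])/2);a=np.arctan2(d[1],d[0]);u=np.array([np.cos(a),np.sin(a)]);print("axis",np.degrees(a))
for n,q in(("head",h.mean(0)),("ring",r[0]),("knob",k.mean(0))):print(n,"slot est",(q+111*u).round(1))
print("jawface",jf.round(1),"gap",np.dot(sh.mean(0)-jf,u).round(1),"gapmid",((sh.mean(0)+jf)/2).round(1))
E
```

```text
head [449.3 -68.6] [np.float64(59.6), np.float64(75.4), np.float64(59.2), np.float64(75.5)] x-axis deg -13.91
base [514.  -84.3] [np.float64(87.7), np.float64(229.7), np.float64(88.0), np.float64(232.0)] x-axis deg -14.11
jaw [529.3 -88.3] [np.float64(32.3), np.float64(24.7), np.float64(30.6), np.float64(25.7)] x-axis deg -14.59
shoe [ 576.2 -100.2] 33.7
knob [448.1 -67.1] 36.6 deg -18.9 ring [[449.2 -68.4]]
axis -13.973303344520362
head slot est [557.  -95.4]
ring slot est [557.  -95.2]
knob slot est [555.8 -93.9]
jawface [541.5 -91.4] gap 35.8 gapmid [558.8 -95.8]
```

```bash
python3 -m jog '{"jaw":[66,66,66,66,66,66,66,66,66,66],"slide":[[0.63,0.945,0],[0.63,0.945,0],[0.63,0.945,0],[0.63,0.945,0],[0.63,0.945,0],[0.63,0.945,0],[0.63,0.945,0],[0.63,0.945,0],[0.63,0.945,0],[0,0,0]],"spin":[0,0,0,0,0,0,0,0,0,-0.61]}' 40; python3 -m jog '{"jaw":[66,66,66,66,66],"slide":[[0,0,1],[0,0,1],[0,0,1],[0,0,0],[0,0,0]],"spin":[0,0,0,0,0]}'
python3 -c "
from h import *
print(tool((494.4,196.9,31)).round(1),(tool((494.4,196.9,31))/30).round(3),env.state()['ee_rot'])
m=env.camera_model('wrist');a=env.grab_frame('wrist')[:,:,::-1];cv2.imwrite('pics/w3.png',a);np.save('w3.npy',m,allow_pickle=True)
h=cv2.cvtColor(a,cv2.COLOR_BGR2HSV);r=cv2.inRange(h,(3,110,110),(16,255,255))
n,l,st,c=cv2.connectedComponentsWithStats(r)
for i in range(1,n):
  if st[i,4]>15:print(st[i],c[i])
print([proj(m,(494.4,196.9,z)).round(1) for z in(50,27,4)])
"
```

```text
time_s: 3.8
ee_pos: [493.2, 200.3, 233.0]
ee_rot: [179.9, -0.1, 167.5]
force: [0.7, -1.2, -0.4]
gripper_width: 66.0
gripper_force: 0.0
time_s: 4.3
ee_pos: [495.2, 196.5, 143.3]
ee_rot: [180.0, -0.0, 167.1]
force: [0.3, 0.1, 0.3]
gripper_width: 66.3
gripper_force: 0.0
[  0.8   0.2 112.3] [0.026 0.005 3.744] [ 1.79989037e+02 -1.66890545e-02  1.67110734e+02]
[242   0   5  13  41] [243.80487805   6.26829268]
[249   0   5  12  40] [250.925   5.55 ]
[354   0  31   4  70] [367.68571429   0.68571429]
[153 166   8  26  63] [156.07936508 177.19047619]
[150 179   4  14  19] [151.31578947 186.10526316]
[316 188   3  33  92] [316.94565217 204.92391304]
[322 188   3  34  84] [322.80952381 205.02380952]
[array([320. , 208.9]), array([320.1, 202.6]), array([320.1, 197.3])]
```

View pics/w3.png

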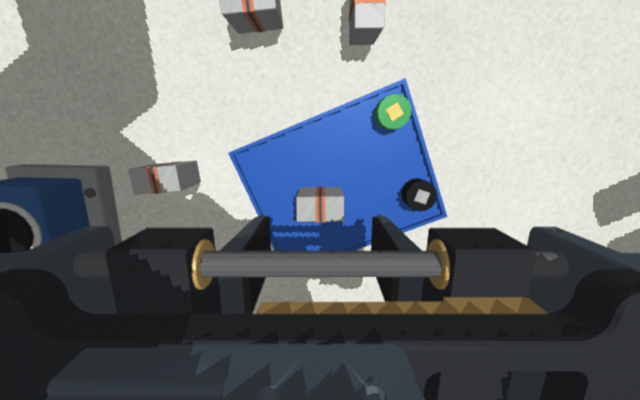

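The coupon is centred between the fingers at (320,204) and square to them. The black puck at (420,195) is clear of the right finger. I'll descend and grip.

```bash
python3 -m jog '{"jaw":[66,66,66,66,66,66,66,40,40,40],"slide":[[0.02,0,1],[0,0,1],[0,0,0.8],[0,0,0.5],[0,0,0.44],[0,0,0],[0,0,0],[0,0,0],[0,0,0],[0,0,0]],"spin":[0,0,0,0,0,0,0,0,0,0]}' 45; python3 -m jog '{"jaw":[40,40,40,40,40],"slide":[[0,0,0],[0,0,0],[0,0,0],[0,0,0],[0,0,0]],"spin":[0,0,0,0,0]}'
```

```text
time_s: 5.35
ee_pos: [495.6, 195.8, 31.3]
ee_rot: [179.9, 0.1, 167.0]
force: [-0.8, -0.2, 0.2]
gripper_width: 44.8
gripper_force: 0.0
time_s: 5.85
ee_pos: [495.6, 195.9, 31.3]
ee_rot: [180.0, 0.1, 167.0]
force: [-0.9, 0.1, 6.0]
gripper_width: 43.7
gripper_force: 45.0
```

```bash
python3 -m jog '{"jaw":[40,40,40,40,40],"slide":[[0,0,-0.5],[0,0,-0.8],[0,0,-0.9],[0,0,-0.8],[0,0,0]],"spin":[0,0,0,0,0]}'; python3 -m jog '{"jaw":[40,40,40,40,40,40,40,40,40,40],"slide":[[-0.42,-0.9,0],[-0.42,-0.9,0],[-0.42,-0.9,0],[-0.42,-0.9,0],[-0.42,-0.9,0],[-0.42,-0.9,0],[-0.42,-0.9,0],[-0.42,-0.9,0],[-0.42,-0.9,0],[-0.42,-0.9,0]],"spin":[0,0,0,0,0,0,0,0,0,0]}';python3 -m jog '{"jaw":[40,40,40],"slide":[[0,0,0],[0,0,0],[0,0,0]],"spin":[0.12,0,0]}'
python3 -c "
from h import *
print((tool((558,-95.5,49.5))/30).round(3),env.state()['ee_rot'])
m=env.camera_model('wrist');a=env.grab_frame('wrist')[:,:,::-1]
cv2.imwrite('pics/w4.png',cv2.resize(a[0:260,180:440],None,fx=2.3,fy=2.3,interpolation=cv2.INTER_CUBIC));np.save('w4.npy',m,allow_pickle=True);cv2.imwrite('pics/w4f.png',a)
"
```

```text
time_s: 6.35
ee_pos: [496.8, 196.2, 122.8]
ee_rot: [179.8, 0.3, 167.0]
force: [0.4, -0.3, -3.2]
gripper_width: 44.1
gripper_force: 45.0
time_s: 7.35
ee_pos: [556.1, -96.8, 118.1]
ee_rot: [-180.0, -0.2, 167.0]
force: [0.9, 0.4, -3.3]
gripper_width: 43.8
gripper_force: 45.0
time_s: 7.65
ee_pos: [556.3, -94.9, 119.2]
ee_rot: [180.0, -0.2, 166.1]
force: [0.8, 0.0, -3.4]
gripper_width: 43.7
gripper_force: 45.0
[-0.067 -0.005  2.323] [ 1.79981931e+02 -1.68442588e-01  1.66085418e+02]
```

View pics/w4.png

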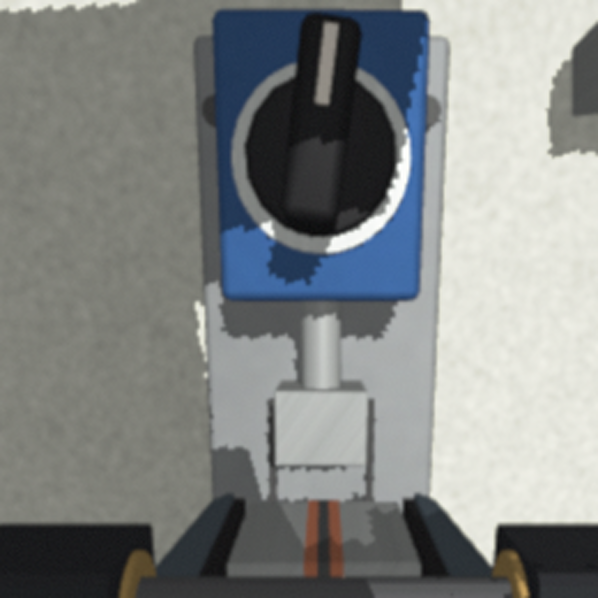

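The coupon is centred on the vise and square to it: the band is at u≈323, the jaw centre at u≈321 and the head edges are vertical. The knob bar is turned about 6° clockwise already. I'll lower in stages.

```bash
python3 -m jog '{"jaw":[40,40,40,40,40,40,40,40],"slide":[[-0.067,0,0],[0,0,0.5],[0,0,0.6],[0,0,0.5],[0,0,0.3],[0,0,0.2],[0,0,0.1],[0,0,0]],"spin":[0,0,0,0,0,0,0,0]}'; python3 -m jog '{"jaw":[40,40,40],"slide":[[0,0,0.05],[0,0,0.04],[0,0,0]],"spin":[0,0,0]}'
```

```text
time_s: 8.5
ee_pos: [559.4, -96.1, 54.6]
ee_rot: [180.0, 0.0, 166.1]
force: [-0.2, -1.4, -3.6]
gripper_width: 43.9
gripper_force: 45.0
time_s: 8.8
ee_pos: [559.3, -96.3, 52.0]
ee_rot: [180.0, 0.0, 166.1]
force: [-0.8, 0.3, -3.4]
gripper_width: 43.4
gripper_force: 45.0
```

```bash
python3 -m jog '{"jaw":[40,40,40,40,40],"slide":[[0,0,0.03],[0,0,0.03],[0,0,0.02],[0,0,0.01],[0,0,0]],"spin":[0,0,0,0,0]}'
```

```text
time_s: 9.3
ee_pos: [559.2, -96.3, 49.3]
ee_rot: [180.0, 0.0, 166.1]
force: [-1.6, -0.1, -1.0]
gripper_width: 43.8
gripper_force: 45.0
```

```bash
python3 -m jog '{"jaw":[40,40],"slide":[[0,0,0.02],[0,0,0]],"spin":[0,0]}';python3 -m jog '{"jaw":[40,50,56,62,66,66],"slide":[[0,0,0],[0,0,0],[0,0,0],[0,0,0],[0,0,0],[0,0,0]],"spin":[0,0,0,0,0,0]}'
```

```text
time_s: 9.5
ee_pos: [559.2, -96.3, 49.3]
ee_rot: [180.0, 0.0, 166.1]
force: [-2.4, 0.1, 5.1]
gripper_width: 43.9
gripper_force: 45.0
time_s: 10.1
ee_pos: [559.4, -96.2, 48.4]
ee_rot: [180.0, 0.0, 166.1]
force: [0.3, -0.8, 0.2]
gripper_width: 66.1
gripper_force: 0.0
```

```bash
python3 -m jog '{"jaw":[66,66,66,66,66,66],"slide":[[0,0,-0.5],[0,0,-1],[0,0,-1],[0,0,-1],[0,0,-0.5],[0,0,0]],"spin":[0,0,0,0,0,0]}'
python3 -c "
from h import *
m=np.load('w4.npy',allow_pickle=True).item()
q=[ray(m,(x/2.3+180,y/2.3),112) for x,y in((331,23),(321,105))];d=q[1]-q[0];print('mark',q,np.degrees(np.arctan2(d[1],d[0])))
q=[ray(m,(320.5/2.3+180,157/2.3),69)];print('ring',q)
m=env.camera_model('wrist');a=env.grab_frame('wrist')[:,:,::-1];b=env.grab_frame('side')[:,:,::-1]
c=cv2.resize(a[20:260,230:410],None,fx=2.4,fy=2.4,interpolation=cv2.INTER_CUBIC)
s=cv2.resize(b[190:250,290:390],None,fx=3.6,fy=3.6,interpolation=cv2.INTER_CUBIC)
o=np.zeros((576,432+360,3),np.uint8);o[:576,:432]=c;o[:216,432:]=s;cv2.imwrite('pics/w5.png',o);np.save('w5.npy',m,allow_pickle=True)
print(env.state()['ee_pos'],(tool((449.2,-68.5,98))/30).round(3))
"
```

```text
time_s: 10.7
ee_pos: [560.8, -96.5, 171.0]
ee_rot: [180.0, 0.3, 166.1]
force: [0.4, -0.8, 0.7]
gripper_width: 65.8
gripper_force: 0.0
mark [array([432.12384713, -61.8231191 , 112.        ]), array([447.29031897, -67.8350639 , 112.        ])] -21.623228820593443
ring [array([448.99473701, -68.56166808,  69.        ])]
[558.87220217 -96.17530653 167.99711205] [3.769 0.014 2.336]
```

View pics/w5.png

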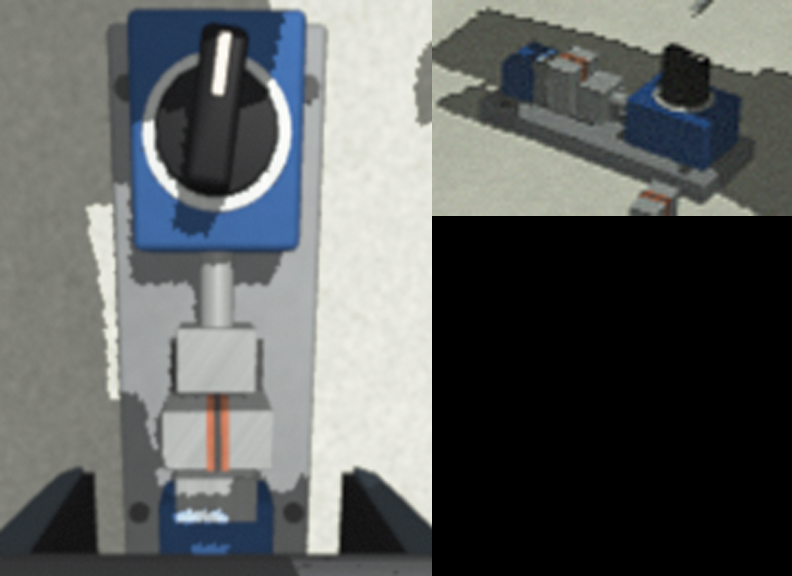

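The coupon stands in the gap at (217,440), centred between jaw and shoe with its long side along the jaws. The knob bar is turned about 6.5° clockwise. Next is the knob.

```bash
python3 -m jog '{"jaw":[50,50,50,50,50,50],"slide":[[0.9,0,0],[1,0,0],[1,0,0],[0.87,0.014,0],[0,0,0],[0,0,0]],"spin":[0,0,0,0,0.82,0]}' 30
python3 -c "
from h import *
print(env.state()['ee_pos'],(tool((449.1,-68.5,99))/30).round(3),env.state()['qpos'].round(1))"
```

```text
time_s: 11.4
ee_pos: [448.2, -68.3, 167.3]
ee_rot: [-180.0, -0.1, 159.5]
force: [0.8, -0.2, -0.3]
gripper_width: 49.8
gripper_force: 0.0
[448.23804776 -68.28850047 167.32279968] [-0.035  0.004  2.277] [-10.1  10.8 110.4   0.   59.  -79.6]
```

```bash
python3 -m jog '{"jaw":[50,50,50,50,50,50,10,10,10,10],"slide":[[-0.035,0,0.8],[0,0,0.8],[0,0,0.4],[0,0,0.27],[0,0,0],[0,0,0],[0,0,0],[0,0,0],[0,0,0],[0,0,0]],"spin":[0,0,0,0,0,0,0,0,0,0]}' 30; python3 -m jog '{"jaw":[10,10,10,10,10],"slide":[[0,0,0],[0,0,0],[0,0,0],[0,0,0],[0,0,0]],"spin":[0,0,0,0,0]}'
python3 -c "
from h import *
s=env.state();print(s['ee_pos'],s['ee_rot'],s['force'],s['torque'],s['gripper_width'])"
```

```text
time_s: 12.4
ee_pos: [450.7, -69.0, 100.7]
ee_rot: [180.0, 0.0, 159.5]
force: [0.3, 0.3, 0.0]
gripper_width: 21.0
gripper_force: 0.0
time_s: 12.9
ee_pos: [450.6, -69.7, 100.7]
ee_rot: [-179.9, 0.0, 159.5]
force: [-1.7, -5.5, 2.2]
gripper_width: 14.2
gripper_force: 30.0
[450.5578479  -69.65382799 100.66013598] [-1.79931194e+02  3.15524057e-02  1.59535739e+02] [-1.68060558 -5.52597321  2.21310996] [-0.94580923  0.26487712  0.08249067] 14.167802280814195
```

```bash
cat > t.py <<'E'
from h import *
L=[]
s=env.state();print('yaw %.2f Tz %.3f'%(s['ee_rot'][2],s['torque'][2]),s['ee_pos'].round(1),s['force'].round(1),s['torque'].round(3),'w %.1f t %.2f j6 %.1f'%(s['gripper_width'],s['time_s'],s['qpos'][5]))
E
python3 -m jog '{"jaw":[10,10],"slide":[[0,-0.023,0],[0,0,0]],"spin":[0,0]}' 40 >/dev/null; python3 t.py
python3 -m jog '{"jaw":[10,10,10],"slide":[[0,0,0],[0,0,0],[0,0,0]],"spin":[0.5,1,0.5]}' >/dev/null; python3 t.py
python3 -m jog '{"jaw":[10,10,10,10],"slide":[[0,0,0],[0,0,0],[0,0,0],[0,0,0]],"spin":[0.5,0.5,0.5,0.5]}'>/dev/null; python3 t.py
```

```text
yaw 159.49 Tz 0.039 [450.5 -69.7 100.7] [-1.  -2.8  3.4] [-0.591  0.233  0.039] w 13.6 t 13.10 j6 -79.7
yaw 143.30 Tz 0.036 [450.4 -70.  100.7] [-2.1 -4.6  3.3] [-0.895  0.231  0.036] w 14.0 t 13.40 j6 -63.5
yaw 127.38 Tz 0.090 [450.2 -70.2 100.6] [-2.1 -4.8  3.8] [-1.058  0.388  0.09 ] w 13.6 t 13.80 j6 -47.6
```

```bash
python3 -m jog '{"jaw":[10,10,10,10],"slide":[[-0.012,-0.017,0],[0,0,0],[0,0,0],[0,0,0]],"spin":[0.5,0.5,0.5,0.5]}' >/dev/null; python3 t.py
python3 -m jog '{"jaw":[10,10,10,10],"slide":[[0,0,0],[0,0,0],[0,0,0],[0,0,0]],"spin":[0.5,0.5,0.5,0]}'>/dev/null; python3 t.py
python3 -m jog '{"jaw":[10,10],"slide":[[0,0,0],[0,0,0]],"spin":[0.5,0.5]}'>/dev/null; python3 t.py
python3 -m jog '{"jaw":[10,10],"slide":[[0,0,0],[0,0,0]],"spin":[0.5,0.5]}'>/dev/null; python3 t.py
python3 -m jog '{"jaw":[10,10],"slide":[[0,0,0],[0,0,0]],"spin":[0.5,0.5]}'>/dev/null; python3 t.py
```

```text
yaw 111.36 Tz 0.017 [449.9 -70.4 100.7] [-1.2 -4.1  4.9] [-0.798  0.378  0.017] w 13.8 t 14.20 j6 -31.7
yaw 99.45 Tz -0.066 [449.7 -70.5 100.7] [-3.4 -4.6  4.4] [-0.914  0.431 -0.066] w 13.9 t 14.60 j6 -19.7
yaw 91.37 Tz 0.039 [449.5 -70.5 100.7] [-2.8 -5.   5.4] [-0.888  0.636  0.039] w 14.0 t 14.80 j6 -11.7
yaw 83.37 Tz 0.088 [449.4 -70.5 100.7] [-3.6 -4.1  6. ] [-0.887  0.664  0.088] w 13.8 t 15.00 j6 -3.7
yaw 75.37 Tz 0.044 [449.2 -70.5 100.6] [-3.4 -4.9  5.8] [-0.885  0.722  0.044] w 13.9 t 15.20 j6 4.3
```

```bash
cat > t.py <<'E'
from h import *
import sys
L=[];N=int(sys.argv[1]) if len(sys.argv)>1 else 4
for i in range(N):
    s=env.state();L.append([s['torque'][2],s['effort'][5],s['ee_rot'][2]])
    env.grab_frame('side')
L=np.array(L);print('yaw %.2f'%L[:,2].mean(),'Tz %.3f sd %.3f  eff6 %.3f sd %.3f'%(L[:,0].mean(),L[:,0].std(),L[:,1].mean(),L[:,1].std()),s['ee_pos'].round(1),s['force'].round(1),'t %.2f j6 %.1f'%(s['time_s'],s['qpos'][5]))
E
python3 t.py 5
python3 -m jog '{"jaw":[10,10],"slide":[[0,0,0],[0,0,0]],"spin":[0.5,0.5]}'>/dev/null; python3 t.py
python3 -m jog '{"jaw":[10,10],"slide":[[0,0,0],[0,0,0]],"spin":[0.5,0.5]}'>/dev/null; python3 t.py
python3 -m jog '{"jaw":[10,10],"slide":[[0,0,0],[0,0,0]],"spin":[0.5,0.5]}'>/dev/null; python3 t.py
```

```text
yaw 75.41 Tz -0.035 sd 0.048  eff6 -0.029 sd 0.254 [449.3 -70.5 100.7] [-3.  -3.7  6. ] t 15.40 j6 4.2
yaw 67.39 Tz -0.040 sd 0.034  eff6 -0.032 sd 0.288 [449.1 -70.4 100.6] [-4.  -3.5  5.6] t 15.80 j6 12.2
yaw 59.39 Tz -0.023 sd 0.069  eff6 -0.032 sd 0.288 [448.9 -70.4 100.6] [-3.9 -3.6  6.7] t 16.20 j6 20.2
yaw 51.38 Tz -0.031 sd 0.083  eff6 -0.033 sd 0.288 [448.8 -70.3 100.6] [-5.3 -4.4  6.5] t 16.60 j6 28.2
```

```bash
sed -i "s/^L=np.array(L);/L=np.array(L);print(L[:,1].round(3),end=' ');/" t.py
python3 -m jog '{"jaw":[10,10],"slide":[[-0.02,-0.005,0],[0,0,0]],"spin":[0.25,0.25]}'>/dev/null; python3 t.py
python3 -m jog '{"jaw":[10,10],"slide":[[0,0,0],[0,0,0]],"spin":[0.25,0.25]}'>/dev/null; python3 t.py
python3 -m jog '{"jaw":[10,10],"slide":[[0,0,0],[0,0,0]],"spin":[0.25,0.25]}'>/dev/null; python3 t.py
```

```text
[-0.23   0.071  0.077 -0.016] yaw 47.42 Tz -0.018 sd 0.078  eff6 -0.025 sd 0.124 [448.7 -70.3 100.7] [-3.4 -1.6  6.8] t 17.00 j6 32.1
[-0.227  0.072  0.077 -0.017] yaw 43.42 Tz -0.043 sd 0.045  eff6 -0.024 sd 0.123 [448.6 -70.2 100.6] [-3.8 -1.1  6.8] t 17.40 j6 36.1
[-0.227  0.072  0.077 -0.017] yaw 39.42 Tz -0.011 sd 0.064  eff6 -0.024 sd 0.123 [448.6 -70.2 100.6] [-3.8 -1.7  6.7] t 17.80 j6 40.1
```

```bash

python3 -m jog '{"jaw":[10,10],"slide":[[0,0,0],[0,0,0]],"spin":[0.25,0.25]}'>/dev/null; python3 t.py
python3 -m jog '{"jaw":[10,10],"slide":[[0,0,0],[0,0,0]],"spin":[0.25,0.25]}'>/dev/null; python3 t.py
python3 -m jog '{"jaw":[10,10],"slide":[[0,0,0],[0,0,0]],"spin":[0.25,0.25]}'>/dev/null; python3 t.py
python3 -m jog '{"jaw":[10,10],"slide":[[0,0,0],[0,0,0]],"spin":[0.25,0.25]}'>/dev/null; python3 t.py
python3 -m jog '{"jaw":[10,10],"slide":[[0,0,0],[0,0,0]],"spin":[0.25,0.25]}'>/dev/null; python3 t.py
```

```text
[-0.227  0.072  0.077 -0.017] yaw 35.42 Tz -0.030 sd 0.076  eff6 -0.024 sd 0.123 [448.5 -70.1 100.6] [-3.  -1.2  6.9] t 18.20 j6 44.1
[-0.227  0.072  0.077 -0.017] yaw 31.41 Tz -0.028 sd 0.064  eff6 -0.024 sd 0.123 [448.5 -70.1 100.7] [-4.3 -0.8  7.3] t 18.60 j6 48.1
[-0.227  0.072  0.077 -0.017] yaw 27.41 Tz 0.005 sd 0.041  eff6 -0.024 sd 0.123 [448.5 -70.  100.6] [-5.  -0.8  6.8] t 19.00 j6 52.1
[-0.227  0.072  0.077 -0.017] yaw 23.41 Tz -0.014 sd 0.054  eff6 -0.024 sd 0.123 [448.4 -69.9 100.6] [-5.2 -0.8  6.7] t 19.40 j6 56.1
[-0.227  0.072  0.077 -0.017] yaw 19.40 Tz -0.025 sd 0.042  eff6 -0.024 sd 0.123 [448.4 -69.8 100.7] [-4.4  0.5  8.4] t 19.80 j6 60.1
```

```bash

python3 -m jog '{"jaw":[10,10],"slide":[[0,0,0],[0,0,0]],"spin":[0.25,0.25]}'>/dev/null; python3 t.py
python3 -m jog '{"jaw":[10,10],"slide":[[0,0,0],[0,0,0]],"spin":[0.25,0.25]}'>/dev/null; python3 t.py
python3 -m jog '{"jaw":[10,10],"slide":[[0,0,0],[0,0,0]],"spin":[0.25,0.25]}'>/dev/null; python3 t.py
python3 -m jog '{"jaw":[10,10],"slide":[[0,0,0],[0,0,0]],"spin":[0.25,0.25]}'>/dev/null; python3 t.py
```

```text
[-0.227  0.072  0.077 -0.017] yaw 15.40 Tz -0.029 sd 0.053  eff6 -0.024 sd 0.123 [448.3 -69.8 100.6] [-4.6  0.1  7.9] t 20.20 j6 64.1
[-0.1    0.196  0.197  0.101] yaw 11.42 Tz 0.093 sd 0.029  eff6 0.098 sd 0.121 [448.4 -69.7 100.6] [-3.7  0.4  7.5] t 20.60 j6 68.1
[-0.099  0.2    0.204  0.109] yaw 7.42 Tz 0.123 sd 0.046  eff6 0.104 sd 0.123 [448.3 -69.6 100.6] [-3.9  1.   8.3] t 21.00 j6 72.1
[-0.091  0.208  0.211  0.116] yaw 3.42 Tz 0.118 sd 0.042  eff6 0.111 sd 0.123 [448.3 -69.6 100.6] [-4.5  0.6  7.6] t 21.40 j6 76.1
```

The jump came between yaw 15.4 and 11.4 (effort −0.017 to 0.101 N m, rising 0.0077 per 4° after that), so the jaws closed at about yaw 13.4. Now at 3.4, I need 35° more.

```bash

python3 -m jog '{"jaw":[10,10,10,10,10,10,10,10],"slide":[[0,0,0],[0,0,0],[0,0,0],[0,0,0],[0,0,0],[0,0,0],[0,0,0],[0,0,0]],"spin":[0.25,0.25,0.25,0.25,0.25,0.25,0.25,0.25]}'>/dev/null; python3 t.py
python3 -m jog '{"jaw":[10,10,10,10,10,10],"slide":[[0,0,0],[0,0,0],[0,0,0],[0,0,0],[0,0,0],[0,0,0]],"spin":[0.25,0.25,0.25,0.25,0.25,0.25]}'>/dev/null; python3 t.py
python3 -m jog '{"jaw":[10,10,10,10],"slide":[[0,0,0],[0,0,0],[0,0,0],[0,0,0]],"spin":[0.12,0.25,0.25,0.25]}'>/dev/null; python3 t.py
```

```text
[-0.056  0.239  0.242  0.146] yaw -12.59 Tz 0.171 sd 0.065  eff6 0.143 sd 0.121 [448.3 -69.2 100.6] [-3.4  2.1  8.6] t 22.40 j6 92.1
[-0.034  0.261  0.264  0.169] yaw -24.60 Tz 0.175 sd 0.052  eff6 0.165 sd 0.121 [448.4 -69.  100.6] [-3.7  3.3  7.5] t 23.20 j6 104.1
[-0.021  0.274  0.277  0.182] yaw -31.57 Tz 0.187 sd 0.067  eff6 0.178 sd 0.121 [448.4 -68.9 100.6] [-4.1  4.3  7.9] t 23.80 j6 111.1
```

The torque rose as expected, so the knob is 45° past the closing point. I'll open, retreat straight up and check.

```bash

python3 -m jog '{"jaw":[16,24,36,50,50,50],"slide":[[0,0,0],[0,0,0],[0,0,0],[0,0,0],[0,0,0],[0,0,0]],"spin":[0,0,0,0,0,0]}'; python3 -m jog '{"jaw":[50,50,50,50,50],"slide":[[0,0,-0.5],[0,0,-1],[0,0,-1],[0,0,-1],[0,0,-1]],"spin":[0,0,0,0,0]}'; python3 -m jog '{"jaw":[50,50],"slide":[[0,0,0],[0,0,0]],"spin":[0,0]}'
python3 -c "
from h import *
a=env.grab_frame('wrist')[:,:,::-1];b=env.grab_frame('side')[:,:,::-1];c=env.grab_frame('top')[:,:,::-1]
o=np.zeros((600,800,3),np.uint8);o[:250,:400]=cv2.resize(a,(400,250));o[:300,400:]=cv2.resize(b[190:250,290:370],(400,300),interpolation=cv2.INTER_CUBIC);o[300:,:400]=cv2.resize(c[150:240,280:400],(400,300),interpolation=cv2.INTER_CUBIC);o[300:,400:]=cv2.resize(c[90:300,180:480],(400,280))[0:300] if 0 else cv2.resize(c[90:300,180:480],(400,300))
cv2.imwrite('pics/fin.png',o)"
```

```text
time_s: 24.45
ee_pos: [449.7, -70.6, 100.3]
ee_rot: [-180.0, 0.0, -31.5]
force: [-0.3, -0.4, -0.5]
gripper_width: 49.4
gripper_force: 0.0
time_s: 24.95
ee_pos: [449.5, -70.6, 236.6]
ee_rot: [-180.0, -0.0, -31.5]
force: [-0.1, -0.4, 0.0]
gripper_width: 50.2
gripper_force: 0.0
time_s: 25.15
ee_pos: [449.6, -70.6, 235.6]
ee_rot: [-180.0, -0.0, -31.5]
force: [0.6, 0.3, -0.3]
gripper_width: 50.0
gripper_force: 0.0
```

View pics/fin.png

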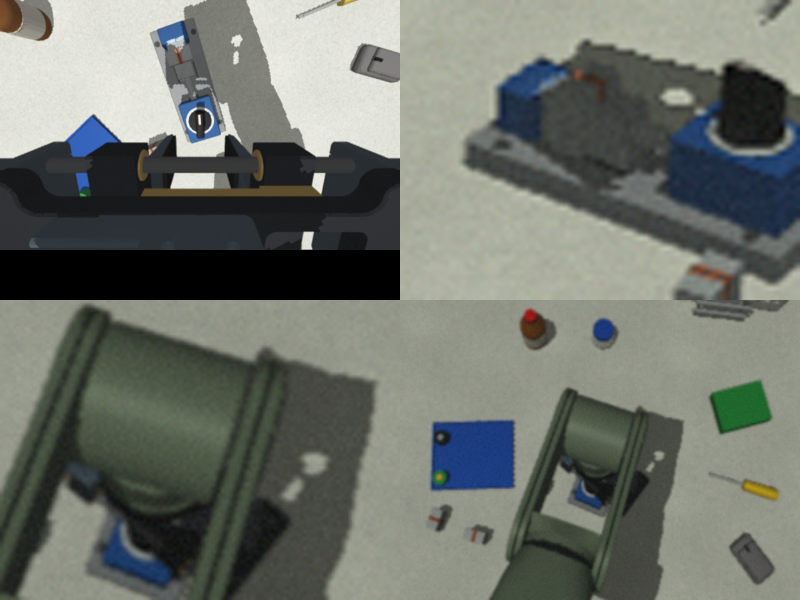

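The wrist inset (180,65) and side inset (590,90) show the coupon upright between the closed jaw and shoe. The gripper is clear of the knob and the other things are where they were. I'll hand the job in.

```bash
python3 -c "
from workcell import env
print(env.job_done())"
```

```text
the job is handed in; nothing more can be done
None
```

The coupon stands upright in the vise and is clamped, with the knob about 45° past where the jaws closed (felt to within about 2°) and then released; I handed the job in at about 25 s, and no verdict was returned.

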